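# Feel for the hidden release notch of a slide case

### The arm

A 6-joint arm with a two-finger parallel gripper is mounted at the origin on the work surface. World frame = base frame: x ahead of the robot, y to its left, z up, the work surface at z = 0. Lengths are in m, angles in rad, forces in N, time in s.
With the tool pointing down it reaches from about 0.3 to 0.875 m from the base axis. Payload 6.4 kg.
Tool frame: the origin (TCP) lies midway between the tips of the shut fingers; the grasp point (between the pads) lies 19 mm behind it; y points along the fingers, x is the direction in which the jaws open and shut, and the axes are right-handed (so a half turn about y gives the same grasp; the last joint's range is limited). The gripper opens to 85 mm and grips with 20 to 120 N. Pads are 22 mm wide; open, the fingers measure 114 mm over their backs; the gripper's body (76 mm by 85 mm) begins 54 mm behind the grasp point. The pads swing forward as they close: fully open they stand 13 mm farther back than shut.
Start: joints at [-1.474, 0.181, 1.607, -0, 1.354, -0.206], TCP at [0.171, -0.549, 0.231] pointing down, gripper open.
Joint ranges: [-2.99, 2.99], [-0.89, 2.07], [0.3, 2.58], [-1.14, 4.28], [0, 2.63], [-3.12, 3.12]. Speed limits (rad/s): [2.57, 2.57, 3.01, 3.14, 3.14, 3.14].

### API

Orientations are given as a unit quaternion [w, x, y, z].
In Python, from bench import ctrl gives the robot as it stands.
- The arm moves only by the tool step_arm, never from a script. Its argument "commands" is a list of rows, each a list of 7 numbers: the turn, a rotation vector about the tool's x, y, z in units of 6 degrees (1.0 is 6 degrees), then the shift along the tool's x, y, z in units of 30 mm (1.0 is 30 mm), then the opening, from 0 (shut) to 1 (fully open). A call has 1 to 10 rows; each row shifts and turns the commanded pose from where the row before left it, along the tool's axes as they then stand; what a row does not reach is not made up. A row lasts 1/10 s, in which the tool goes at most 50 mm and 8.59 degrees, less where a joint would pass 70% of its speed; a pose out of reach is approached as far as the arm can. A call with a number of a shift or a turn outside -1 to 1 is refused whole. A call with a gripper value outside its range is refused whole. The fingers move at their own pace and stop on an object; the grip force is fixed at half the most. Time passes only in rows, so rows that do not move let the fingers close. It gives the time, the measured TCP pose, the force and the opening at its end, in the units of the state.
- ctrl.get_obs(): the state, without advancing time (a new reading comes with each control period).
- ctrl.camera(name): name is "side" or "top"; returns (picture, depth): 384x512x3 uint8, blue, green, red; 384x512 float32, m along the optical axis (not along the pixel's ray), 0 where there is no reading.
- ctrl.get_calibration(name): a dict with "intrinsics" (3x3 intrinsics, pixels), "R" (3x3) and "t" (3): a world point X has camera coordinates R X + t. Camera axes: x right, y down, z forward; pixel columns grow to the right and rows downward; lengths in m; the calibration is good to about 2 mm. A picture is of the moment at which its call begins. get_calibration takes no time and is no camera call.
- ctrl.hand_in(): hands the job in, once; it reports no verdict.
Trained networks look in the newest picture that a camera, given by its name, has taken for a name from the list of things; names that differ only in an ending like _2 or _b are one class to them, and where a whole thing is asked for, a point or a joint stands for the part that bears it (a point fixed in the world has none). Each returns a list of dicts, best first, with "p" (0 to 1); they miss things now and then, are a little off and sometimes report something else, mostly with a low value. They report only what shows in the picture. A call takes as long as a camera call.
- ctrl.boxes_of(thing, camera): "point" ([x, y, z] in m, in the coordinates of the camera as it stood for that picture, good to about 4 mm: the middle of the surface that is visible of it).
- ctrl.silhouettes(thing, camera): "pixels" (384x512 bool, what is visible of it).
The state is a dict: "time_s": time; "q": joint angles; "dq": joint speeds; "joint_efforts": joint torques, N m; "eef_pos": TCP position; "eef_rot": TCP orientation; "wrist_force": force on the tool from outside, world axes, zero at the start; "torque": the same for the moment, N m; "opening": opening from 0.0 (shut) to 1.0 (fully open).
Only numpy, scipy, OpenCV 4.12 (cv2) and the standard library are available. Lean on these libraries where they do the work, as an engineer would, in place of code of your own. Each camera call takes 0.05 s, during which the arm holds its last target.

### The job

Open the slide case by feel. Starting near the yellow-dot end of the black rubber strip along the case's front edge, press the strip lightly with the shut fingertips and sweep along it until they come to the hidden notch; then press the release key inside the notch fully down, so that the lid pops ajar, and move clear. Do not pry or touch the lid, and leave the lenses, bottle, jar, dish and packet around the case where they stand.

Things in the scene. Friction and masses are not known exactly. Their poses are not given: they have to be found in the camera images.
- case: Grey slide case fixed to the bench, 200 (x) x 310 (y) mm. Origin: centre of its underside, on the bench. x points away from the robot, y along the front edge to the robot's left, z up. A wall 62 mm tall begins at x = -52 mm, the lid lies behind it. In front of it is a ledge with the black strip, between two grey end blocks (|y| = 85 to 155 mm, tops at z = 61 mm); the left one has a yellow dot.
- strip_mid (a point): Middle of the black rubber strip's top: case x = -77, y = 0, z = 60 mm, case axes. The strip is exposed for y = -85 to +85 mm, x = -99 to -55 mm. Its notch, 44 mm long in y, cut across its full width and open to the front, has its centre anywhere from y = -60 to +10 mm, new each time. The key in it fills the notch, its top at z = 52 mm; shut fingers up to 35 mm across fit.
- start (a point): Point on the top of the rubber strip near its yellow-dot end (case x = -77, y = +60, z = 60 mm), where the sweep starts. The strip never has its notch within 50 mm of that end. From here sweep towards -y of the case.
- strip (a joint): How far the sprung rubber strip is pressed in, in m: 0 untouched, stops at 0.004 (the whole strip sinks together; it starts to give at about 2 N, takes about 6 N at the stop, and springs back). It does not sink when the finger is in the notch without touching the strip.
- key (a joint): How far the release key in the notch is pressed down, in m: 0 up, 0.006 fully down. It resists with about 4 to 6 N and stays where it is left.
- lid (a joint): Opening angle of the lid in rad, 0 shut. It is geared to the key and rises about its far edge as the key goes down, to 0.18 when the key is fully down (its front edge then stands 25 mm higher), and stays there.
- obj_red_mid (a point): loose silver objective lens with a red ring, 28 mm wide, 36 mm tall, standing on the bench; the point is at its centre, half-way up. To be left alone.
- obj_yellow_mid (a point): loose silver objective lens with a yellow ring, 28 mm wide, 42 mm tall, standing on the bench; the point is at its centre, half-way up. To be left alone.
- obj_blue_mid (a point): loose silver objective lens with a blue ring, 28 mm wide, 45 mm tall, standing on the bench; the point is at its centre, half-way up. To be left alone.
- oil_mid (a point): loose small amber bottle, 32 mm wide, 75 mm tall; the point is at its centre, half-way up. To be left alone.
- jar_mid (a point): loose glass jar with a white cap, 56 mm wide, 65 mm tall; the point is at its centre, half-way up. To be left alone.
- dish_mid (a point): loose glass dish, 90 mm wide, 15 mm tall; the point is at its centre, half-way up. To be left alone.
- slidebox_mid (a point): loose cardboard slide packet 85 x 32 x 30 mm; the point is at its centre, half-way up. To be left alone.
- lid_front (a point): Middle of the lid's front edge, on its top (case x = -45, z = 69 mm when shut). White lid, 140 x 310 mm, with a clear window; to be left untouched.

How it is judged:
On the way, in this order (a step that is already met when the one before it is completed fails the run):
1. the fingertips press the rubber strip near its yellow-dot end (value of joint strip above 0.0004 m and y of the grasp point in the frame of case above 0.045 m and value of joint key below 0.001 m), for 0.05 s.
2. the fingertips, sweeping on, press the strip farther along towards the notch (value of joint strip above 0.0004 m and y of the grasp point in the frame of case below 0.038 m and value of joint key below 0.001 m), for 0.05 s.
3. the release key in the notch is pressed fully down (value of joint key above 0.0048 m), for 0.1 s.
At the end, for the whole second after the job is handed in: The key is down by more than 4.8 of its 6 mm, the lid stands ajar by more than 0.135 rad, the strip has sprung back, and every loose thing is within 20 mm of where it stood (value of joint key above 0.0048 m and value of joint lid above 0.135 rad and value of joint strip below 0.001 m and distance of each of obj_red_mid, obj_yellow_mid, obj_blue_mid, oil_mid, jar_mid, dish_mid, slidebox_mid from where it was at the start of the episode below 0.02 m); the robot touches nothing.
It fails at once if the lid is touched or pried (over 1 N) (contact force between any of the fingers, the arm and lid above 1 N).
It fails at once if a loose thing is lifted or moved by more than 20 mm (distance of any of obj_red_mid, obj_yellow_mid, obj_blue_mid, oil_mid, jar_mid, dish_mid, slidebox_mid from where it was at the start of the episode above 0.02 m).
It also fails if it takes over 50 s, if anything falls off the work surface, if the arm or the gripper's body presses on something with over 40 N, if the wrist force passes 120 N, or if a joint passes its speed limit or range.

## Working session

There is one attempt and no reset: what is moved stays moved. The work goes in short steps, Python scripts to look and compute and a tool call to move; the robot and the scene stay as the last step left them, time stands still between calls to the robot, and variables do not carry over. Pictures are saved under pics/ and viewed, and the job is handed in when it is done.

Besides the shell and the picture viewer there is one more tool, called after ">>>" by a JSON object that holds its "op" and its "data", one argument or row to a line. step_arm: Moves the arm, as the interface text tells. Its arguments: {"type":"object","properties":{"commands":{"type":"array"}},"required":["commands"]}

```bash
ls; mkdir -p pics
cat > h.py <<'E'
import numpy as np, cv2
from bench import ctrl
def cap(name,fn):
    im,d=ctrl.camera(name); cv2.imwrite('pics/'+fn+'.png',im); np.save('pics/'+fn+'.npy',d); return im,d
def world(name,p):
    c=ctrl.get_calibration(name); return np.array(c['R']).T@(np.array(p)-np.array(c['t']))
def pix(name,d,u,v):
    K=np.array(ctrl.get_calibration(name)['intrinsics']); z=d[v,u]
    return world(name,[(u-K[0,2])*z/K[0,0],(v-K[1,2])*z/K[1,1],z])
E
python3 - <<'E'
from h import *
np.set_printoptions(precision=4,suppress=True)
o=ctrl.get_obs(); print(o)
cap('top','t0'); cap('side','s0')
for c in('top','side'):
  for n in ['case','obj_red_mid','oil_mid','jar_mid','dish_mid','slidebox_mid','obj_yellow_mid','obj_blue_mid','lid_front','strip','key']:
    try:
      r=ctrl.boxes_of(n,c)
      print(c,n,[(round(x['p'],2),world(c,x['point'])) for x in r[:2]])
    except Exception as e: print(c,n,e)
E
```

```text
pics
{'time_s': 0.0, 'q': array([-1.4743,  0.1815,  1.608 , -0.    ,  1.3538, -0.2063]), 'dq': array([ 0.0005, -0.0007,  0.0005,  0.0002,  0.0001,  0.0003]), 'joint_efforts': array([ -0.0001, -44.4862, -35.1341,  -0.0004,   0.0089,   0.    ]), 'eef_pos': array([ 0.1714, -0.5483,  0.2304]), 'eef_rot': array([ 0.5701, -0.5692,  0.4193, -0.4185]), 'wrist_force': array([0.1901, 0.8319, 0.6077]), 'torque': array([ 0.0167, -0.012 , -0.0048]), 'opening': 1.000624258303006}
top case [(0.57, array([ 0.5847, -0.0684,  0.0635]))]
top obj_red_mid []
top oil_mid [(0.52, array([0.5619, 0.1322, 0.0494]))]
top jar_mid [(0.87, array([ 0.4639, -0.2719,  0.0642]))]
top dish_mid [(0.65, array([0.6934, 0.1429, 0.0077]))]
top slidebox_mid [(0.85, array([ 0.5869, -0.2746,  0.0328]))]
top obj_yellow_mid [(0.42, array([ 0.5848, -0.0732,  0.0625]))]
top obj_blue_mid [(0.69, array([ 0.4886, -0.1006,  0.049 ]))]
top lid_front [(0.91, array([ 0.5947, -0.0733,  0.0691]))]
top strip [(0.83, array([ 0.5084, -0.0286,  0.0566]))]
top key [(0.59, array([ 0.488 , -0.1007,  0.0526])), (0.31, array([ 0.5796, -0.0742,  0.0653]))]
side case [(0.59, array([ 0.5733, -0.0188,  0.0684]))]
side obj_red_mid [(0.5, array([ 0.3962, -0.1078,  0.0211]))]
side oil_mid [(0.66, array([0.5636, 0.1491, 0.0422])), (0.41, array([ 0.591 , -0.2759,  0.0285]))]
side jar_mid [(0.58, array([ 0.4689, -0.2596,  0.0445]))]
side dish_mid [(0.94, array([0.6927, 0.1452, 0.0117])), (0.73, array([0.4538, 0.0967, 0.0224]))]
side slidebox_mid [(0.7, array([ 0.5892, -0.2754,  0.03  ]))]
side obj_yellow_mid [(0.8, array([0.4567, 0.0997, 0.0221])), (0.7, array([ 0.5879, -0.2743,  0.0293]))]
side obj_blue_mid [(0.72, array([0.4355, 0.0134, 0.0238]))]
side lid_front [(0.73, array([ 0.5982, -0.0472,  0.0644]))]
side strip [(0.58, array([ 0.503 , -0.0177,  0.0624]))]
side key [(0.78, array([ 0.4834, -0.0947,  0.0483]))]
```

View pics/t0.png

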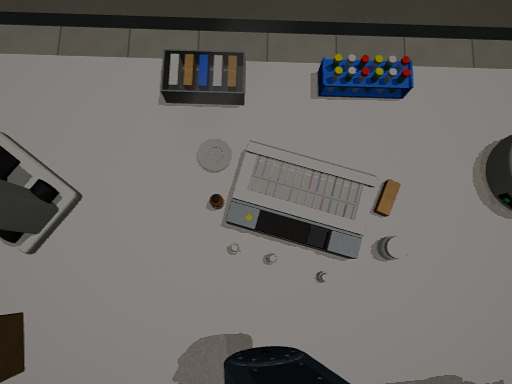

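View pics/s0.png

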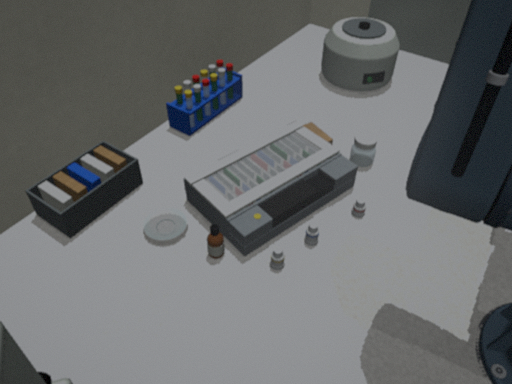

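The top picture shows the case turned by about −15°: yellow dot at (249,217), strip from about (259,217) to (329,240), and a slightly different patch near (318,236) that could be the notch. Three lenses stand in front of it, at (235,248), (272,258) and (322,277). Next I'll measure the case pose.

Run:
```python
from h import *
np.set_printoptions(precision=4,suppress=True)
c=ctrl.get_calibration('top');K=np.array(c['intrinsics']);print(K,c['t'], world('top',[0,0,0]))
im=cv2.imread('pics/t0.png');d=np.load('pics/t0.npy')
v,u=np.mgrid[:384,:512]
P=np.stack([(u-K[0,2])*d/K[0,0],(v-K[1,2])*d/K[1,1],d],-1)
W=(P-np.array(c['t']))@np.array(c['R'])
np.save('pics/W.npy',W)
print('bench z',np.median(W[300:330,100:160,2]))
m=((W[...,2]>0.045)&(W[...,2]<0.09)).astype(np.uint8)
n,l,s,ce=cv2.connectedComponentsWithStats(m)
k=l[230,245];print(s[k])
pts=W[l==k][:,:2].astype(np.float32)*1000
r=cv2.minAreaRect(pts);print(r,cv2.boxPoints(r))
hsv=cv2.cvtColor(im,cv2.COLOR_BGR2HSV)
y=(hsv[...,0]>20)&(hsv[...,0]<35)&(hsv[...,1]>150)&(hsv[...,2]>100)&(l==k)
print('dot',y.sum(),W[y].mean(0))
# black strip
b=(im.max(2)<35)&(l==k)
print('black',b.sum(),cv2.minAreaRect(W[b][:,:2].astype(np.float32)*1000))
print(np.median(W[b][:,2]))
s=cv2.resize(im[130:290,190:420],None,fx=3.4,fy=3.4,interpolation=cv2.INTER_CUBIC)
s=np.clip(s.astype(float)*1.8,0,255).astype(np.uint8)
cv2.imwrite('pics/t0z.png',s)
```

```text
[[390.7244   0.     255.1168]
 [  0.     390.7244 192.4216]
 [  0.       0.       1.    ]] [0.0295 0.5886 0.8592] [0.4262 0.0558 0.9491]
bench z -0.0010722955790437895
[     0      0    512    384 177711]
((838.92724609375, 38.7791748046875), (2445.0927734375, 1385.7984619140625), 89.97314453125) [[  145.455  -1183.4423]
 [ 1531.2534 -1184.0919]
 [ 1532.3994  1261.0006]
 [  146.6011  1261.6503]]
dot 160 [ 0.9035 -0.1959  0.0842]
black 11720 ((848.0767211914062, 39.2391357421875), (2431.6455078125, 1342.7152099609375), 89.9030990600586)
-0.6540191732032923
```

View pics/t0z.png

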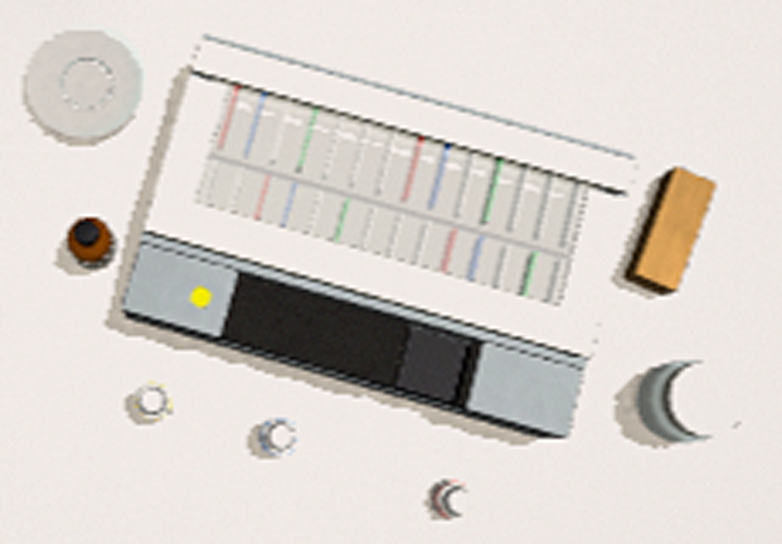

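The zoom shows the key as a lighter patch at zoom x 400–468, near the far end of the strip. The dot is at zoom (200,297). I'll fit the pose inside this crop.

Run:
```python
from h import *
np.set_printoptions(precision=4,suppress=True)
im=cv2.imread('pics/t0.png');W=np.load('pics/W.npy')
roi=np.zeros((384,512),bool);roi[140:262,222:380]=1
m=((W[...,2]>0.052)&(W[...,2]<0.085)&roi).astype(np.uint8)
n,l,s,ce=cv2.connectedComponentsWithStats(m)
k=1+np.argmax(s[1:,4]);M=l==k;print(s[k])
pts=W[M][:,:2].astype(np.float32)*1000
r=cv2.minAreaRect(pts);print(r);print(cv2.boxPoints(r))
hsv=cv2.cvtColor(im,cv2.COLOR_BGR2HSV)
y=(hsv[...,0]>20)&(hsv[...,0]<35)&(hsv[...,1]>150)&(hsv[...,2]>80)&M
print('dot',y.sum(),W[y].mean(0))
roi2=np.zeros_like(roi);roi2[198:256,225:365]=1
g=(hsv[...,2]<70)&roi2&M
n,l,s,ce=cv2.connectedComponentsWithStats(g.astype(np.uint8));k=1+np.argmax(s[1:,4]);g=l==k
p=W[g][:,:2].astype(np.float32)*1000
r=cv2.minAreaRect(p);print('black',g.sum(),r);print(cv2.boxPoints(r),np.median(W[g][:,2]))
for v,u in [(225,275),(231,300),(236,318),(240,326),(242,345),(217,240)]: print(u,v,W[v,u],im[v,u])
for n in['key','strip']:
  q=ctrl.silhouettes(n,'top')
  for x in q[:2]:
    mm=x['pixels']; print(n,x['p'],mm.sum(),np.median(W[mm],axis=0),cv2.minAreaRect(W[mm][:,:2].astype(np.float32)*1000))
```

```text
[  226   140   152   119 10896]
((577.0115356445312, -64.77549743652344), (310.5068054199219, 200.97235107421875), 75.21940612792969)
[[ 440.2425 -189.2557]
 [ 634.5646 -240.5274]
 [ 713.7806   59.7047]
 [ 519.4584  110.9764]]
dot 26 [0.5294 0.0572 0.061 ]
black 1101 ((508.1758117675781, -29.06395721435547), (141.64483642578125, 47.95782470703125), 75.73163604736328)
[[ 467.4814  -91.7917]
 [ 513.9598 -103.6116]
 [ 548.8702   33.6638]
 [ 502.3918   45.4837]] 0.05919525561709034
275 225 [ 0.5121 -0.0034  0.0587] [19 19 22]
300 231 [ 0.4997 -0.0604  0.0602] [19 21 24]
318 236 [ 0.49   -0.1031  0.0506] [33 31 33]
326 240 [ 0.4808 -0.12    0.058 ] [11 12 13]
345 242 [ 0.477  -0.162   0.0635] [104 103  99]
240 217 [0.5286 0.077  0.0582] [102 101  98]
key 0.77 313 [ 0.4874 -0.0987  0.0513] ((471.51312255859375, -30.61408233642578), (51.151145935058594, 188.27391052246094), 12.464035987854004)
strip 0.71 1073 [ 0.5068 -0.024   0.0592] ((470.5166320800781, -39.129722595214844), (169.07150268554688, 123.96975708007812), 78.73260498046875)
```

Pose: centre (0.577, −0.0648), yaw −14.8°, long sides 310.5 × 201 mm against the given 310 × 200. The key median lands at case (−78, −56), z 51 mm, which is inside the stated range. After a +32° turn about tool y, tool x = −case y, tool z = case x and tool y = down. I'll turn and shut the fingers first.

>>> {"op": "step_arm", "data": {
  "commands": [
    [0,0.9,0,0,0,0,0],
    [0,0.9,0,0,0,0,0],
    [0,0.9,0,0,0,0,0],
    [0,0.9,0,0,0,0,0],
    [0,0.9,0,0,0,0,0],
    [0,0.86,0,0,0,0,0],
    [0,0,0,0,0,0,0]
  ]
}}

```text
time_s: 2.0
eef_pos: [0.1715, -0.5488, 0.2313]
eef_rot: [0.431, -0.431, 0.56, -0.56]
wrist_force: [-0.2, 1.2, -0.9]
opening: 0.001
```

>>> {"op": "step_arm", "data": {
  "commands": [
    [0,0,0,-0.7,0,0.29,0],
    [0,0,0,-0.9,0,0.29,0],
    [0,0,0,-0.9,0,0.29,0],
    [0,0,0,-0.9,0,0.29,0],
    [0,0,0,-0.9,0,0.29,0],
    [0,0,0,-0.9,0,0.29,0],
    [0,0,0,-0.9,0,0.29,0],
    [0,0,0,-0.9,0,0.29,0],
    [0,0,0,-0.9,0,0.29,0],
    [0,0,0,-0.9,0,0.29,0]
  ]
}}

```text
time_s: 3.0
eef_pos: [0.3236, -0.3149, 0.2314]
eef_rot: [-0.432, 0.432, -0.56, 0.56]
wrist_force: [1.2, 0.3, 0.5]
opening: -0.003
```

```bash
cat >> h.py <<'E'
C=np.array([.577,-.0648]);cy=np.array([.2552,.9669]);cx=np.array([.9669,-.2552])
def st():
    from scipy.spatial.transform import Rotation as R
    o=ctrl.get_obs(); p=o['eef_pos']; r=p[:2]-C
    w,x,y,z=o['eef_rot']; M=R.from_quat([x,y,z,w]).as_matrix()
    print('t',round(o['time_s'],2),'case xyz mm',np.round([r@cx*1e3,r@cy*1e3,p[2]*1e3],1),'F',np.round(o['wrist_force'],2),'open',round(o['opening'],3),'q',np.round(o['q'],2))
    print('tool x vs -cy err deg',round(np.degrees(np.arctan2(M[1,0],M[0,0])-np.arctan2(-cy[1],-cy[0])),2),'y',np.round(M[:,1],4))
E
python3 -c "
from h import *
st()"
```

```text
t 3.0 case xyz mm [-181.2 -306.5  231.4] F [1.17 0.34 0.51] open -0.003 q [-1.04 -0.11  1.9   0.    1.34  0.79]
tool x vs -cy err deg 0.12 y [ 2.e-04 -3.e-04 -1.e+00]
```

>>> {"op": "step_arm", "data": {
  "commands": [
    [0,0,0,-0.95,0,0.27,0],
    [0,0,0,-0.95,0,0.27,0],
    [0,0,0,-0.95,0,0.27,0],
    [0,0,0,-0.95,0,0.27,0],
    [0,0,0,-0.95,0,0.27,0],
    [0,0,0,-0.95,0,0.27,0],
    [0,0,0,-0.95,0,0.27,0],
    [0,0,0,-0.95,0,0.27,0],
    [0,0,0,-0.95,0,0.27,0],
    [0,0,0,-0.95,0,0.27,0]
  ]
}}

```text
time_s: 4.0
eef_pos: [0.4748, -0.0599, 0.2315]
eef_rot: [-0.432, 0.432, -0.559, 0.56]
wrist_force: [0.6, -0.4, -0.4]
opening: -0.0
```

>>> {"op": "step_arm", "data": {
  "commands": [
    [0,0,0,-0.8,0.8,0,0],
    [0,0,0,-0.6,0.8,0,0],
    [0,0,0,0,0.8,0,0],
    [0,0,0,0,0.6,0,0],
    [0,0,0,0,0,0,0],
    [0,0,0,0,0,0,0]
  ]
}}

```text
time_s: 4.6
eef_pos: [0.4851, -0.0205, 0.1416]
eef_rot: [0.432, -0.432, 0.56, -0.56]
wrist_force: [0.0, -1.3, 0.7]
opening: 0.001
```

```bash
python3 -c "
from h import *
st()"
```

```text
t 4.6 case xyz mm [-100.2   19.4  141.6] F [ 0.01 -1.35  0.68] open 0.001 q [-0.29  0.09  1.91 -0.    1.15  1.54]
tool x vs -cy err deg 0.05 y [-2.e-04  1.e-04 -1.e+00]
```

>>> {"op": "step_arm", "data": {
  "commands": [
    [0,0,0,-0.5,0,0.25,0],
    [0,0,0,-0.5,0.4,0.25,0],
    [0,0,0,-0.48,0.6,0.23,0],
    [0,0,0,0,0.6,0,0],
    [0,0,0,0,0.5,0,0],
    [0,0,0,0,0,0,0],
    [0,0,0,0,0,0,0]
  ]
}}

```text
time_s: 5.3
eef_pos: [0.5184, 0.0166, 0.0796]
eef_rot: [-0.432, 0.431, -0.56, 0.561]
wrist_force: [0.8, -0.3, -0.6]
opening: 0.003
```

```bash
python3 -c "
from h import *
st()
cap('side','s1');cap('top','t1')
a=cv2.imread('pics/s1.png')[90:290,150:400];cv2.imwrite('pics/s1z.png',cv2.resize(a,None,fx=3,fy=3,interpolation=2))"
```

```text
t 5.3 case xyz mm [-77.4  63.7  79.6] F [ 0.83 -0.33 -0.62] open 0.003 q [-0.2   0.25  1.86  0.    1.03  1.63]
tool x vs -cy err deg -0.02 y [ 1.6e-03 -3.0e-04 -1.0e+00]
```

View pics/s1z.png

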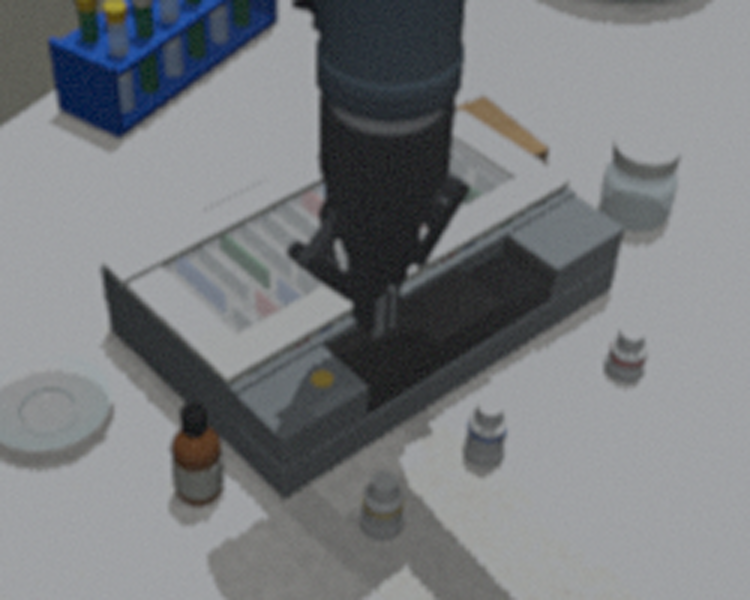

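The side picture shows the shut fingertips (zoom 385,320) over the strip, just past the yellow-dot block and clear of the lid. I'll lower them slowly.

>>> {"op": "step_arm", "data": {
  "commands": [
    [0,0,0,0,0.3,0,0],
    [0,0,0,0,0.25,0,0],
    [0,0,0,0,0.05,0,0],
    [0,0,0,0,0,0,0]
  ]
}}

```text
time_s: 5.8
eef_pos: [0.517, 0.0169, 0.0598]
eef_rot: [0.431, -0.432, 0.561, -0.56]
wrist_force: [-1.9, -0.6, 1.2]
opening: 0.003
```

>>> {"op": "step_arm", "data": {
  "commands": [
    [0,0,0,0,0.04,0,0],
    [0,0,0,0,0.04,0,0],
    [0,0,0,0,0,0,0],
    [0,0,0,0,0,0,0]
  ]
}}

```text
time_s: 6.2
eef_pos: [0.5174, 0.0169, 0.058]
eef_rot: [0.431, -0.431, 0.56, -0.56]
wrist_force: [-2.7, -0.7, 3.9]
opening: 0.005
```

```bash
python3 -c "
from h import *
st()"
```

```text
t 6.2 case xyz mm [-78.5  63.8  58. ] F [-2.68 -0.7   3.89] open 0.005 q [-0.2   0.29  1.87 -0.    0.98  1.63]
tool x vs -cy err deg -0.02 y [-2.e-04  0.e+00 -1.e+00]
```

Contact: Fz is about 3.9 N at z = 58 mm, so the strip is in by about 2 mm. Now the sweep.

>>> {"op": "step_arm", "data": {
  "commands": [
    [0,0,0,0.1,0,0,0],
    [0,0,0,0.15,0,0,0],
    [0,0,0,0.15,0,0,0],
    [0,0,0,0.15,0,0,0],
    [0,0,0,0.15,0,0,0],
    [0,0,0,0.15,0,0,0],
    [0,0,0,0.15,0,0,0],
    [0,0,0,0.15,0,0,0]
  ]
}}

```text
time_s: 7.0
eef_pos: [0.5086, -0.0168, 0.0579]
eef_rot: [0.431, -0.431, 0.56, -0.56]
wrist_force: [0.6, 2.2, 3.9]
opening: -0.001
```

>>> {"op": "step_arm", "data": {
  "commands": [
    [0,0,0,0.15,0,0,0],
    [0,0,0,0.15,0,0,0],
    [0,0,0,0.15,0,0,0],
    [0,0,0,0.15,0,0,0],
    [0,0,0,0,0,0,0]
  ]
}}

```text
time_s: 7.5
eef_pos: [0.5039, -0.0347, 0.0579]
eef_rot: [-0.431, 0.432, -0.56, 0.56]
wrist_force: [-0.2, 0.1, 4.2]
opening: 0.002
```

```bash
python3 -c "
from h import *
st()"
```

```text
t 7.5 case xyz mm [-78.4  10.4  57.9] F [-0.18  0.11  4.16] open 0.002 q [-0.3   0.26  1.91 -0.    0.97  1.53]
tool x vs -cy err deg -0.05 y [-3.e-04 -7.e-04 -1.e+00]
```

Steady at 4 N along the strip. The sweep continues towards the notch, and the force should drop once the fingers are over it.

>>> {"op": "step_arm", "data": {
  "commands": [
    [0,0,0,0.15,0,0,0],
    [0,0,0,0.15,0,0,0],
    [0,0,0,0.15,0,0,0],
    [0,0,0,0.15,0,0,0],
    [0,0,0,0.15,0,0,0],
    [0,0,0,0.15,0,0,0],
    [0,0,0,0.15,0,0,0],
    [0,0,0,0,0,0,0]
  ]
}}

```text
time_s: 8.3
eef_pos: [0.4958, -0.0652, 0.0579]
eef_rot: [-0.431, 0.432, -0.56, 0.56]
wrist_force: [-0.4, -1.3, 3.7]
opening: 0.005
```

>>> {"op": "step_arm", "data": {
  "commands": [
    [0,0,0,0.15,0,0,0],
    [0,0,0,0.15,0,0,0],
    [0,0,0,0.15,0,0,0],
    [0,0,0,0.1,0,0,0],
    [0,0,0,0,0,0,0]
  ]
}}

```text
time_s: 8.8
eef_pos: [0.4917, -0.0808, 0.0579]
eef_rot: [-0.431, 0.431, -0.56, 0.56]
wrist_force: [0.5, 1.1, 2.5]
opening: -0.001
```

>>> {"op": "step_arm", "data": {
  "commands": [
    [0,0,0,0.1,0,0,0],
    [0,0,0,0.1,0,0,0],
    [0,0,0,0.1,0,0,0],
    [0,0,0,0.1,0,0,0],
    [0,0,0,0,0,0,0]
  ]
}}

```text
time_s: 9.3
eef_pos: [0.4885, -0.0923, 0.0577]
eef_rot: [0.431, -0.431, 0.56, -0.56]
wrist_force: [-0.3, -0.2, 0.4]
opening: -0.002
```

```bash
python3 -c "
from h import *
st()"
```

```text
t 9.3 case xyz mm [-78.6 -49.1  57.7] F [-0.28 -0.24  0.38] open -0.002 q [-0.43  0.25  1.92 -0.    0.97  1.4 ]
tool x vs -cy err deg -0.05 y [-4.e-04 -0.e+00 -1.e+00]
```

Force dropped to zero at y = −49, so the fingers are over the notch. I'll centre on −55 and press.

>>> {"op": "step_arm", "data": {
  "commands": [
    [0,0,0,0.1,0,0,0],
    [0,0,0,0.1,0,0,0],
    [0,0,0,0,0,0,0],
    [0,0,0,0,0.1,0,0],
    [0,0,0,0,0.06,0,0],
    [0,0,0,0,0,0,0]
  ]
}}

```text
time_s: 9.9
eef_pos: [0.4869, -0.0974, 0.0526]
eef_rot: [0.431, -0.432, 0.561, -0.56]
wrist_force: [0.1, -0.1, 0.1]
opening: -0.002
```

>>> {"op": "step_arm", "data": {
  "commands": [
    [0,0,0,0,0.05,0,0],
    [0,0,0,0,0.05,0,0],
    [0,0,0,0,0,0,0],
    [0,0,0,0,0,0,0]
  ]
}}

```text
time_s: 10.3
eef_pos: [0.4873, -0.0976, 0.0501]
eef_rot: [-0.431, 0.431, -0.56, 0.56]
wrist_force: [-0.7, 1.1, 0.9]
opening: 0.004
```

```bash
python3 -c "
from h import *
st()"
```

```text
t 10.3 case xyz mm [-78.4 -54.6  50.1] F [-0.72  1.09  0.87] open 0.004 q [-0.44  0.26  1.93  0.    0.95  1.39]
tool x vs -cy err deg -0.03 y [ 2.e-04  0.e+00 -1.e+00]
```

>>> {"op": "step_arm", "data": {
  "commands": [
    [0,0,0,0,0.05,0,0],
    [0,0,0,0,0.05,0,0],
    [0,0,0,0,0.03,0,0],
    [0,0,0,0,0,0,0]
  ]
}}

```text
time_s: 10.7
eef_pos: [0.4872, -0.0976, 0.0461]
eef_rot: [0.431, -0.431, 0.56, -0.56]
wrist_force: [-0.0, 1.5, 1.3]
opening: -0.002
```

>>> {"op": "step_arm", "data": {
  "commands": [
    [0,0,0,0,0.03,0,0],
    [0,0,0,0,0.02,0,0],
    [0,0,0,0,0,0,0]
  ]
}}

```text
time_s: 11.0
eef_pos: [0.4873, -0.0976, 0.0459]
eef_rot: [0.431, -0.432, 0.56, -0.56]
wrist_force: [-6.3, 2.9, 17.4]
opening: 0.0
```

```bash
python3 -c "
from h import *
st()"
```

```text
t 11.0 case xyz mm [-78.3 -54.6  45.9] F [-6.32  2.88 17.42] open 0.0 q [-0.44  0.27  1.93 -0.    0.94  1.39]
tool x vs -cy err deg -0.01 y [-3.e-04  0.e+00 -1.e+00]
```

The key is on its stop: z stays at 45.9 mm and the force jumped to 17 N. I'll lift straight out, then back away from the lid.

>>> {"op": "step_arm", "data": {
  "commands": [
    [0,0,0,0,-0.1,0,0],
    [0,0,0,0,-0.3,0,0],
    [0,0,0,0,-0.5,-0.1,0],
    [0,0,0,0,-0.8,-0.3,0],
    [0,0,0,0,-0.9,-0.5,0],
    [0,0,0,0,-0.9,-0.6,0],
    [0,0,0,0,-0.9,-0.6,0],
    [0,0,0,0.3,-0.9,-0.6,0],
    [0,0,0,0.6,-0.3,-0.6,0],
    [0,0,0,0,0,0,0]
  ]
}}

```text
time_s: 12.0
eef_pos: [0.3841, -0.0996, 0.2147]
eef_rot: [-0.431, 0.431, -0.559, 0.562]
wrist_force: [0.1, 0.1, 0.6]
opening: -0.001
```

>>> {"op": "step_arm", "data": {
  "commands": [
    [0,0,0,0.8,0,-0.3,0],
    [0,0,0,0.8,0,-0.3,0],
    [0,0,0,0.8,0,-0.3,0],
    [0,0,0,0.8,0,0,0],
    [0,0,0,0.8,0,0,0],
    [0,0,0,0.8,0,0,0],
    [0,0,0,0.8,0,0,0],
    [0,0,0,0,0,0,0],
    [0,0,0,0,0,0,0]
  ]
}}

```text
time_s: 12.9
eef_pos: [0.3155, -0.2538, 0.2122]
eef_rot: [0.431, -0.431, 0.561, -0.56]
wrist_force: [0.1, 0.2, -0.6]
opening: -0.001
```

Run:
```python
from h import *
np.set_printoptions(precision=4,suppress=True)
st()
for c,f in(('side','s2'),('top','t2')):
    im,d=cap(c,f)
    for n in ['obj_red_mid','oil_mid','jar_mid','dish_mid','slidebox_mid','obj_yellow_mid','obj_blue_mid','lid_front','key']:
      r=ctrl.boxes_of(n,c); print(c,n,[(round(x['p'],2),world(c,x['point'])) for x in r[:1]])
# lid front edge, key and strip heights in case frame
c=ctrl.get_calibration('top');K=np.array(c['intrinsics'])
v,u=np.mgrid[:384,:512]
W=(np.stack([(u-K[0,2])*d/K[0,0],(v-K[1,2])*d/K[1,1],d],-1)-np.array(c['t']))@np.array(c['R'])
W0=np.load('pics/W.npy')
for nm,A in(('before',W0),('after',W)):
    X=(A[...,:2]-C)@cx;Y=(A[...,:2]-C)@cy
    for lab,x0,x1,y0,y1 in(('lidfront',-.042,-.03,-.1,.1),('lidfar',.06,.08,-.1,.1),('key',-.09,-.07,-.065,-.045),('strip',-.09,-.07,-.01,.07)):
        m=(X>x0)&(X<x1)&(Y>y0)&(Y<y1)&(A[...,2]>.03)&(A[...,2]<.12)
        print(nm,lab,m.sum(),np.median(A[m][:,2]))
```

```text
t 12.9 case xyz mm [-204.6 -249.5  212.2] F [ 0.13  0.22 -0.6 ] open -0.001 q [-0.97 -0.2   2.03  0.    1.32  0.86]
tool x vs -cy err deg -0.11 y [-0.0004  0.0013 -1.    ]
side obj_red_mid [(0.48, array([ 0.3967, -0.1096,  0.0221]))]
side oil_mid [(0.97, array([0.5664, 0.1499, 0.0424]))]
side jar_mid [(0.73, array([ 0.4665, -0.261 ,  0.0437]))]
side dish_mid [(0.65, array([0.6925, 0.1398, 0.0106]))]
side slidebox_mid [(0.44, array([ 0.3921, -0.1088,  0.0233]))]
side obj_yellow_mid [(0.49, array([0.4572, 0.0987, 0.0254]))]
side obj_blue_mid [(0.76, array([0.4345, 0.0158, 0.0276]))]
side lid_front [(0.97, array([ 0.5988, -0.0447,  0.0804]))]
side key [(0.67, array([ 0.481 , -0.0991,  0.0437]))]
top obj_red_mid [(0.41, array([ 0.3972, -0.1127,  0.0245]))]
top oil_mid [(0.56, array([0.5641, 0.1337, 0.0464]))]
top jar_mid [(0.93, array([ 0.4605, -0.2697,  0.0661]))]
top dish_mid [(0.61, array([0.6906, 0.1427, 0.0066]))]
top slidebox_mid [(0.95, array([ 0.5897, -0.2757,  0.033 ]))]
top obj_yellow_mid [(0.75, array([ 0.6034, -0.0731,  0.0795]))]
top obj_blue_mid []
top lid_front [(0.72, array([ 0.5969, -0.0731,  0.0812]))]
top key [(0.53, array([ 0.4895, -0.0994,  0.0459]))]
before lidfront 489 0.06821273859018039
before lidfar 733 0.0672014908275554
before key 73 0.05139612355000503
before strip 308 0.05925188812910725
after lidfront 739 0.09117672191501516
after lidfar 706 0.07152510389664607
after key 76 0.04500284231096534
after strip 309 0.05927741358403857
```

View pics/s2.png

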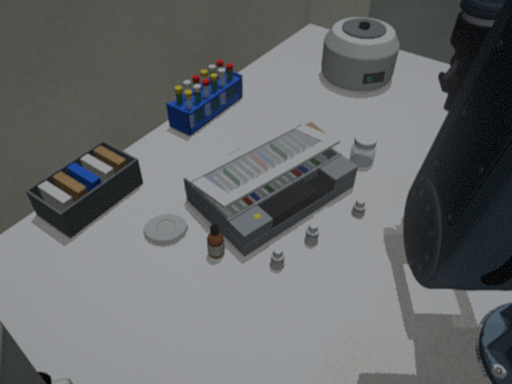

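View pics/t2.png

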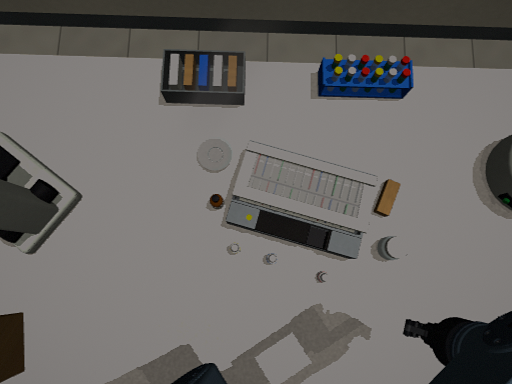

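Both pictures show the lid ajar, with slides visible under its front edge, and every loose thing in its old place. The key fell 6.4 mm, the strip is back at its old height, the lid front rose 23 mm, and the arm is clear.

```bash
python3 -c "
from bench import ctrl
print(ctrl.hand_in())"
```

```text
the job is handed in; nothing more can be done
None
```

The case is open: I swept the strip with shut fingertips, pressed the key in the notch fully down, and moved clear. The job is handed in at about 13 s of the 50 s; it gave no verdict.

- **Sweep:** I pressed the strip at about 4 N, roughly 2 mm in, starting at case y = +64 mm. I swept towards −y until the force fell to zero at about −49 mm.
- **Use of the camera:** the sweep was not purely by feel. The first top picture already put the key near y = −56 mm, and I chose the pressing point (y = −55 mm) from that.
- **Key press:** the key went down to its stop, with the tip at z = 45.9 mm and the force jumping to 17 N.

Last checks, from the top camera's depth before and after:

| Check | Before | After |
|---|---|---|
| Key top (z) | 51.4 mm | 45.0 mm (fully down) |
| Strip (z) | 59.3 mm | 59.3 mm (sprung back) |
| Lid just behind its front edge (z) | 68 mm | 91 mm (about 0.17 rad) |

- **Loose things:** the bottle, jar, dish, packet, and red and yellow lenses were found within about 6 mm of where they first stood, which is roughly the detector's noise. The blue lens was also within 6 mm, but only the side view found it.
- **Arm:** it was far from everything, with wrist force near zero.
- **Detections that disagreed:** a few were plainly wrong and I ignored them. At the end these were "obj_yellow" on the lid in the top view and "slidebox" on the red lens in the side view. The other camera and the pictures showed both things in place.

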